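Clear the weight off the sample box and hold its lid at 60 degrees

TASK

The sample box was kept shut under the big brass weight. Take that weight off the lid and stand it upright in the empty hole of the wooden weight block while the lid is still shut, then lift the clear lid, which has a steel pull tab at the front, until it stands 60 degrees open and hold it there so the samples can be checked: the lid falls shut when let go, so finish while still holding it. Do not disturb the other things on the bench.

Things in the scene. Friction and masses are not known exactly. Their poses are not given: they have to be found in the camera images.
- weight_centre (a point): Centre (half-way up) of the brass weight that stands upright on the lid of the sample box: the largest of three brass weights, a round body 30 mm in diameter narrowing to a neck and a knob on top, 44 mm high in all, about 0.2 kg, loose. Grip it round the body (30 mm wide in its lower half). z is its axis, up.
- empty_hole (a point): Centre of the mouth of the empty hole, level with the top face of the fixed wooden weight block; z up, y along the row of holes. The largest of its three holes: round, 35 mm in diameter, 9 mm deep, flat bottom, 29 mm from the block's end. The big weight, seated, has its centre 13 mm above this point.
- weight_block: The wooden weight block, 56 (x) x 130 (y) x 26 (z) mm, fixed; origin at the centre of its underside, y along the row of holes, z up. Empty hole at y = -36 mm; the others, at y = 10 and 45 mm, hold smaller fixed brass weights that stand 26 and 19 mm out of the block.
- sample_box: The blue sample box, fixed on the thin sheet (top 7.5 mm above the worktop) that covers the bench, 120 (x) x 170 (y) x 51 mm with its clear lid shut; origin at the centre of its underside, x from the front (the pull tab) to the hinge at the back, z up. The top of the shut lid is 51 mm above the origin. Walls and lid are about 2 mm thick.
- lid_hinge (a point): Middle of the lid's hinge axis, at the upper back edge of the box (63 mm behind and 41 mm above the box's origin). The axis is level, along the box's y axis. This frame does not move with the lid: x points to the back of the box, away from the pull tab.
- tab_grip (a point): Point on the steel pull tab, moves with the lid. The tab is a bar 14 mm wide (along y), 7 mm thick, sticking out 49 mm over the lid's front edge, midway along it; this point is centred in it, 17 mm short of the free end; x runs from free end to lid. Lid shut: 155 mm in front of and 14 mm above the hinge axis, 62 mm above the worktop. Pinched across its width it can turn between the fingers.
- sample_box_lid (a joint): Opening angle of the lid: 0 shut, growing as the front edge rises, 1.047 at 60 degrees, stop at 1.92. The lid with its tab weighs about 0.13 kg; below about 90 degrees it falls shut when let go (well under 1 N at the tab carries it).
- tape_roll_2: Roll of tape lying flat, bystander, 67 mm in diameter, 19 mm high; origin at its underside.
- binder_clip: Binder clip, bystander, 32 x 29 x 36 mm.
- rubber_stopper: Rubber stopper, bystander, 32 mm in diameter, 28 mm high.
- dropper_bottle: Amber dropper bottle, bystander, 31 mm in diameter, 92 mm high; origin at its underside.
- vial_4: Amber screw-cap vial, bystander, 30 mm in diameter, 66 mm high; origin at its underside.

How it is judged (in metres and radians):
On the way, in this order (a step that is already met when the one before it is completed fails the run):
1. the big weight stands released in the empty hole of the block while the lid is shut (horizontal distance between weight_centre and empty_hole below 0.006 m and z of weight_centre in the frame of empty_hole below 0.0165 m and angle between weight_centre's own z axis and vertical below 0.12 rad and contact force between the fingers and weight_200 below 0.05 N and value of joint sample_box_lid below 0.1 rad), for 0.2 s.
2. the lid is held 60 degrees open (value of joint sample_box_lid between 0.907 and 1.187 rad and contact force between the fingers and sample_box_lid above 0.1 N), for 0.3 s.
At the end, for the whole second after the job is handed in: The fingers hold the lid still (under 0.05 rad/s) at 60 degrees open, within 8 degrees (0.907 to 1.187 rad), while the big weight stands upright (within 7 degrees) on the bottom of the block's empty hole, its axis within 6 mm of the hole's and its centre less than 16.5 mm above the mouth (all of step 2 and velocity of joint sample_box_lid between -0.05 and 0.05 rad/s and horizontal distance between weight_centre and empty_hole below 0.006 m and z of weight_centre in the frame of empty_hole below 0.0165 m and angle between weight_centre's own z axis and vertical below 0.12 rad and linear speed of weight_200 below 0.02 m/s); the arm keeps its last pose, push and grip.
It fails at once if a bystander is pushed more than 30 mm (distance of any of tape_roll_2, binder_clip, rubber_stopper, dropper_bottle, vial_4 from where it was at the start of the episode above 0.03 m).
It also fails if it takes over 61 s, if anything falls off the work surface, if the arm or the gripper's body presses on something with over 40 N, if the wrist force passes 120 N, or if a joint passes its speed limit or range.

ROBOT

A 6-joint arm with a two-finger parallel gripper is mounted at the origin on a cart in front of the work surface, level with it; the furniture and walls round the work are solid. World frame = base frame: x ahead of the robot, y to its left, z up, the work surface at z = 0. Lengths are in mm, angles in rad, forces in N, time in s.
With the tool pointing down it reaches from about 400 to 825 mm from the base axis. Payload 7 kg.
Tool frame: the origin (TCP) lies at the very end of the fingers, on their centre line; the grasp point (between the pads) lies 19 mm behind it; z points along the fingers, y is the direction in which the jaws open and shut (so a half turn about z gives the same grasp; the last joint's range is limited). The gripper opens to 88 mm and grips with 3 to 60 N. Pads are 19 mm wide; open, the fingers measure 130 mm over their backs; the gripper's body (78 mm by 193 mm) begins 47 mm behind the grasp point.
Start: joints at [1.586, 0.359, 0.012, 0, -1.224, -0.288], TCP at [181.874, 650.013, 226.561] pointing down, gripper open.
Joint ranges: [-3.07, 3.07], [-1.43, 2.12], [-1.02, 1.25], [-3.03, 1.67], [-3.05, -0], [-3.03, 3.03]. Speed limits (rad/s): [2.39, 2.39, 3.01, 3.14, 3.14, 3.14].

INTERFACE

Orientations are given as a unit quaternion [x, y, z, w].
In Python, from plant import bot gives the robot as it stands. Calls block until the motion is done:
- bot.move_ptp(position, orientation): joint-space move of the TCP to a pose.
- bot.line_to(position, velocity=150, ori=None): straight line of the TCP; ori=None keeps the orientation; velocity is the mean speed in mm/s.
- bot.move_joints(angles): joint-space move.
- bot.move_gripper(opening, force=None): finger opening in mm; force is the grip in N (None keeps the last); returns when the fingers have stopped.
- bot.pause(seconds).
- bot.solve_ik(position, orientation): joint angles nearest the present ones, or None.
- bot.read_state(): the state.
- bot.camera(name): name is "side" or "top" or "wrist"; returns the picture (400x640x3 uint8, red, green, blue); there is no depth.
- bot.get_calibration(name): a dict with "fx", "fy", "cx", "cy" (pixels), "distortion" ([k1, k2, p1, p2, k3] as OpenCV has them; the pictures are not rectified), "view" (4x4, takes a point from world to camera coordinates); the wrist camera has in their place "T_tool_cam" (4x4, takes a point from camera to tool coordinates, whose origin is the TCP and whose axes are the flange's). Camera axes: x right, y up, looking along -z (the intrinsics and any distortion apply to the point x, -y, -z); pixel columns grow to the right and rows downward; lengths in mm; the calibration is good to about 2 mm. A picture is of the moment at which its call begins: read the wrist's pose just before it. get_calibration takes no time and is no camera call.
A pose or a line that the arm cannot do raises bot.Unreachable and nothing moves.
- bot.close_job(): hands the job in, once; it reports no verdict.
The state is a dict: "t": time; "joint_pos": joint angles; "qvel": joint speeds; "tau": joint torques, N m; "tcp_pos": TCP position; "eef_rot": TCP orientation; "contact_force": force on the tool from outside, world axes, zero at the start; "moment": the same for the moment, N m; "width": finger opening in mm.
Only numpy, scipy, OpenCV 4.12 (cv2) and the standard library are available. Lean on these libraries where they do the work, as an engineer would, in place of code of your own. Each camera call takes 0.05 s, during which the arm holds its last target.

## Working session

There is one attempt and no reset: what is moved stays moved. The work goes in short steps, each a Python script; the robot and the scene stay as the last script left them, time stands still between calls to the robot, and variables do not carry over. Pictures are saved under pics/ and viewed, and the job is handed in when it is done.

```bash
ls; mkdir -p pics; python3 - <<'E'
from plant import bot
import cv2,numpy as np
np.set_printoptions(precision=4,suppress=True)
s=bot.read_state();print(s)
for n in("side","top","wrist"):
    im=bot.camera(n);cv2.imwrite(f"pics/{n}0.png",im[:,:,::-1]);print(n,bot.get_calibration(n))
E
```

```text
pics
{'t': 0.0, 'joint_pos': array([ 1.5861,  0.3594,  0.0111, -0.0004, -1.2241, -0.2881]), 'qvel': array([-0.0012, -0.0014,  0.0011, -0.0001, -0.0018,  0.0002]), 'tau': array([ -0.0004, -58.2719,  29.3047,   6.9975,   0.0069,  -0.0001]), 'tcp_pos': array([181.7263, 649.5701, 225.642 ]), 'eef_rot': array([ 0.9907, -0.136 , -0.0001,  0.0008]), 'contact_force': array([ 0.9203, -0.5358, -0.5626]), 'moment': array([ 0.0237, -0.0162, -0.0547]), 'width': 87.63771227578438}
side {'fx': 361.02147343526343, 'fy': 361.02147343526343, 'cx': 321.52127338395474, 'cy': 207.69417195172474, 'distortion': array([-0.038,  0.   ,  0.   ,  0.   ,  0.   ]), 'view': array([[  -0.9872,   -0.157 ,    0.0265,  657.7287],
       [   0.0931,   -0.4342,    0.896 ,  -87.2593],
       [  -0.1292,    0.887 ,    0.4433, -900.83  ],
       [   0.    ,    0.    ,    0.    ,    1.    ]])}
top {'fx': 369.85686778742513, 'fy': 369.85686778742513, 'cx': 313.37748383522813, 'cy': 199.48594905737846, 'distortion': array([0.016, 0.   , 0.   , 0.   , 0.   ]), 'view': array([[   -0.004 ,    -0.9998,     0.0206,    81.9274],
       [    0.9938,    -0.0017,     0.111 ,  -634.2631],
       [   -0.1109,     0.0209,     0.9936, -1102.7391],
       [    0.    ,     0.    ,     0.    ,     1.    ]])}
wrist {'fx': 329.7213024959493, 'fy': 329.7213024959493, 'cx': 315.8796726350545, 'cy': 198.4471479827798, 'distortion': array([-0.0623,  0.    ,  0.    ,  0.    ,  0.    ]), 'T_tool_cam': array([[  -0.0014,    0.9678,    0.2515,   66.4448],
       [   1.    ,    0.0012,    0.0008,   -0.7521],
       [   0.0005,    0.2515,   -0.9678, -159.5527],
       [   0.    ,    0.    ,    0.    ,    1.    ]])}
```

View pics/side0.png

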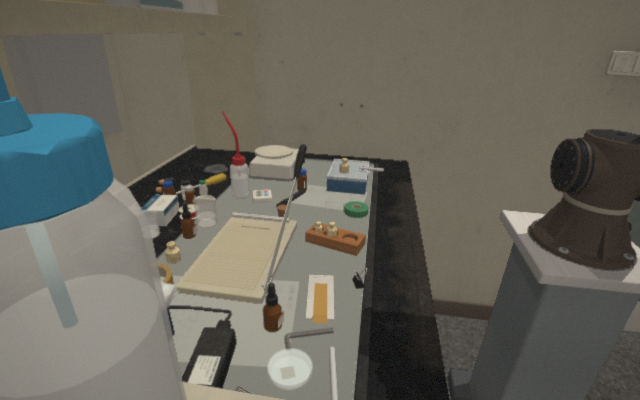

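View pics/top0.png

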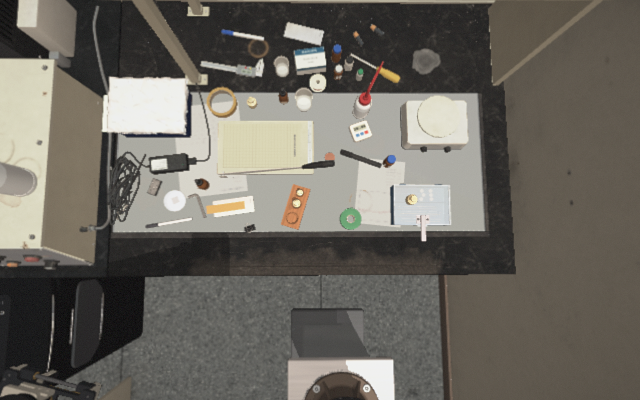

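View pics/wrist0.png

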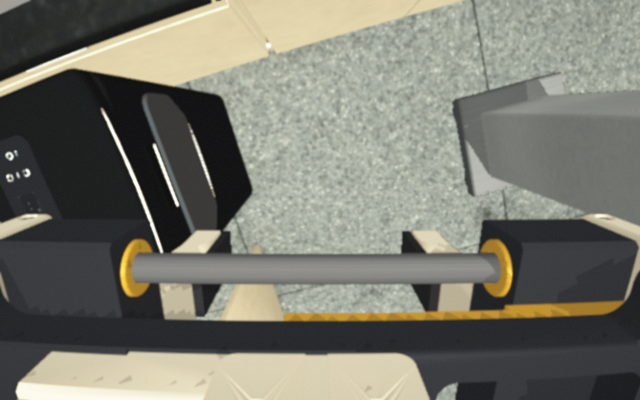

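```bash
cat > h.py <<'E'
import cv2,numpy as np
from plant import bot
from scipy.spatial.transform import Rotation as R
np.set_printoptions(precision=4,suppress=True)
def ray(name,uv,T=None,cal=None):
    c=cal or bot.get_calibration(name)
    K=np.array([[c['fx'],0,c['cx']],[0,c['fy'],c['cy']],[0,0,1]])
    p=cv2.undistortPoints(np.array(uv,float).reshape(-1,1,2),K,c['distortion']).reshape(-1,2)
    d=np.c_[p[:,0],-p[:,1],-np.ones(len(p))]
    M=np.linalg.inv(c['view']) if T is None else T@c['T_tool_cam']
    return M[:3,3],d@M[:3,:3].T
def onz(name,uv,z,T=None):
    o,d=ray(name,uv,T); return o+d*((z-o[2])/d[:,2:3])
def proj(name,P,T=None):
    c=bot.get_calibration(name)
    K=np.array([[c['fx'],0,c['cx']],[0,c['fy'],c['cy']],[0,0,1]])
    V=c['view'] if T is None else np.linalg.inv(T@c['T_tool_cam'])
    q=np.array(P,float).reshape(-1,3)@V[:3,:3].T+V[:3,3]
    q=q*[1,-1,-1]
    return cv2.projectPoints(q,np.zeros(3),np.zeros(3),K,c['distortion'])[0].reshape(-1,2)
def pose():
    s=bot.read_state();T=np.eye(4);T[:3,:3]=R.from_quat(s['eef_rot']).as_matrix();T[:3,3]=s['tcp_pos'];return T
def down(yaw): # tool z down, tool y at angle yaw from world y
    return (R.from_euler('z',yaw)*R.from_quat([1,0,0,0])).as_quat()
def st():
    s=bot.read_state();print('t',round(s['t'],2),'tcp',s['tcp_pos'],'q',s['joint_pos'],'F',s['contact_force'],'w',round(s['width'],2));return s
E
python3 - <<'E'
from h import *
t=cv2.imread('pics/top0.png');s=cv2.imread('pics/side0.png')
a=cv2.resize(t[140:260,270:470],(800,480),interpolation=cv2.INTER_CUBIC);cv2.imwrite('pics/topc.png',a)
a=cv2.resize(s[130:280,220:400],(720,600),interpolation=cv2.INTER_CUBIC);cv2.imwrite('pics/sidec.png',a)
print(onz('top',[[391,184],[451,184],[451,225],[391,225]],58))
print(onz('top',[[291,185],[311,190],[303,230],[282,225]],33))
print(onz('top',[[412,199]],102),onz('top',[[423,238]],62),onz('top',[[350,218]],20))
E
```

```text
[[ 678.7719 -155.282    58.    ]
 [ 678.55   -338.2637   58.    ]
 [ 554.046  -332.5718   58.    ]
 [ 554.4969 -151.8661   58.    ]]
[[679.7879 149.0233  33.    ]
 [664.1371  87.308   33.    ]
 [541.113  112.1019  33.    ]
 [556.5386 176.0971  33.    ]]
[[ 627.8869 -204.9444  102.    ]] [[ 515.4267 -245.4546   62.    ]] [[578.1199 -33.6036  20.    ]]
```

View pics/topc.png

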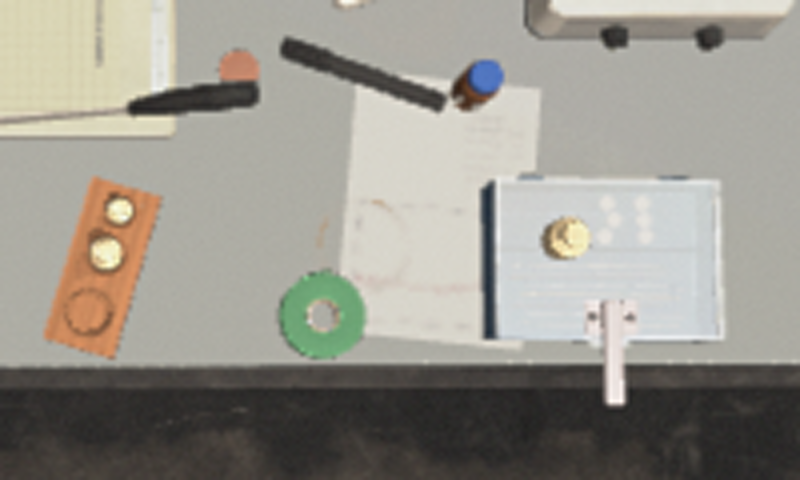

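View pics/sidec.png

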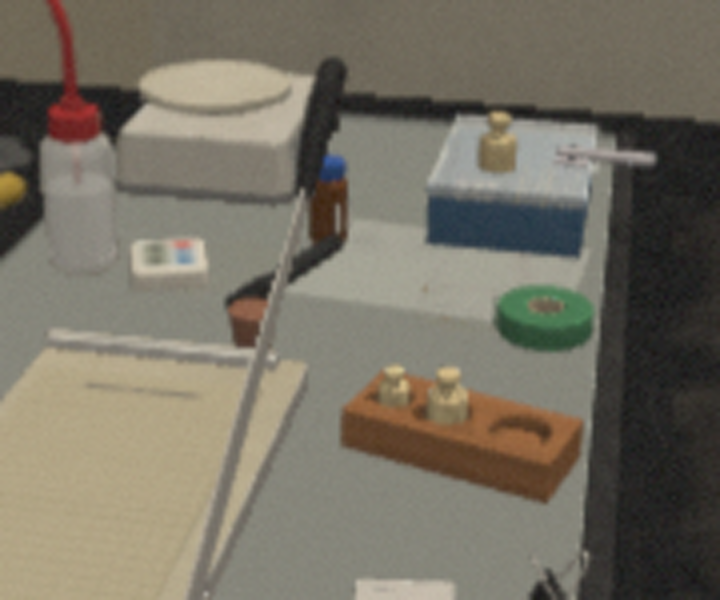

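```bash
cat >> h.py <<'E'
def tri(uvt,uvs):
    A=np.zeros((3,3));b=np.zeros(3);L=[]
    for n,uv in(('top',uvt),('side',uvs)):
        o,d=ray(n,[uv]);d=d[0]/np.linalg.norm(d[0]);P=np.eye(3)-np.outer(d,d);A+=P;b+=P@o;L.append((o,P))
    x=np.linalg.solve(A,b);return x,[np.linalg.norm(P@(x-o)) for o,P in L]
E
python3 - <<'E'
from h import *
print('handle top',tri((334,164),(302.5,147)),'bot',tri((303,167),(297,176)))
t=cv2.imread('pics/top0.png')
a=cv2.resize(t[130:230,130:330],(800,400),interpolation=cv2.INTER_CUBIC);cv2.imwrite('pics/topd.png',a)
# tip of rod
print('knob', tri((270+572/4,140+235/4),(220+500/4,130+118/4)))
print('tab end',tri((270+615/4,140+403/4),(220+655/4,130+158/4)))
E
```

```text
handle top (array([712.161 ,  28.8258, 201.858 ]), [np.float64(1.8006783027646378), np.float64(1.800678302764542)]) bot (array([710.2759, 110.9377, 158.3382]), [np.float64(0.737959563988968), np.float64(0.7379595639891647)])
knob (array([ 628.5024, -208.9172,   98.5099]), [np.float64(0.5028351918069084), np.float64(0.502835191806869)])
tab end (array([ 506.0083, -247.3087,   62.0787]), [np.float64(1.2757288380115828), np.float64(1.2757288380114338)])
```

View pics/topd.png

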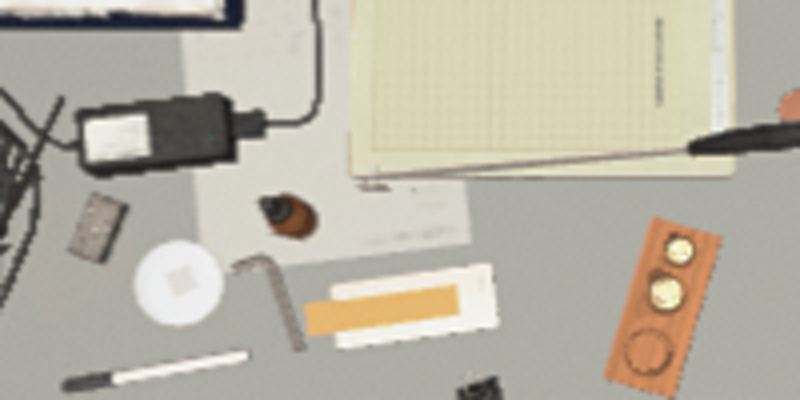

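```bash
python3 - <<'E'
from h import *
q=down(-0.28)
print(bot.solve_ik([525,135,225],down(-0.28)),bot.solve_ik([525,135,225],down(0)),bot.solve_ik([525,-230,225],down(0)))
print(bot.solve_ik([520,-247,45],down(0)),bot.solve_ik([613,-247,172],down(0)),bot.solve_ik([628,-207,70],down(0)),bot.solve_ik([628,-207,70],down(-.28)))
bot.move_ptp([525,135,225],down(-0.28));st()
T=pose();im=bot.camera('wrist');cv2.imwrite('pics/w1.png',im[:,:,::-1]);np.save('T1.npy',T)
bot.move_ptp([525,-230,225],down(0));st()
T=pose();im=bot.camera('wrist');cv2.imwrite('pics/w2.png',im[:,:,::-1]);np.save('T2.npy',T)
E
```

```text
[ 0.6133  0.1413 -0.2841  0.     -1.1453  0.6775] [ 0.6133  0.1413 -0.2841  0.     -1.1453  0.9575] [-0.0717  0.1933 -0.2199  0.     -1.1576  1.6425]
[-0.1038  0.3782 -0.4288  0.     -0.7637  1.6746] [-0.0886  0.3721 -0.096   0.     -1.1027  1.6594] [-0.0241  0.4652 -0.2063  0.     -0.8993  1.5949] [-0.0241  0.4652 -0.2063  0.     -0.8993  1.3149]
t 2.37 tcp [525.0211 135.7778 224.9469] q [ 0.6145  0.1417 -0.2838 -0.0001 -1.1452  0.6772] F [-0.3586  0.529   0.2134] w 87.56
t 3.78 tcp [ 525.3312 -229.2828  224.9926] q [-0.0704  0.1933 -0.2199 -0.0001 -1.1575  1.6416] F [-0.0924  0.2132  0.4875] w 87.78
```

View pics/w1.png

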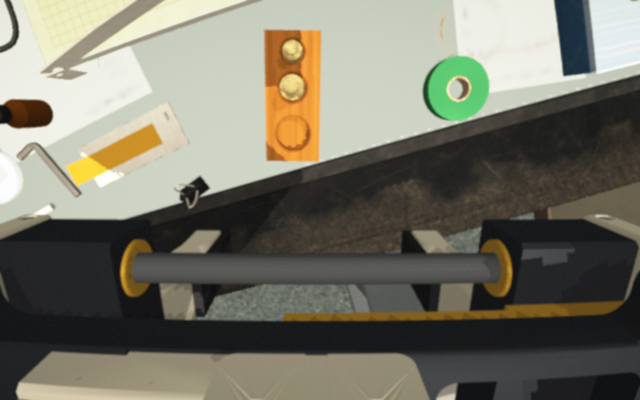

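View pics/w2.png

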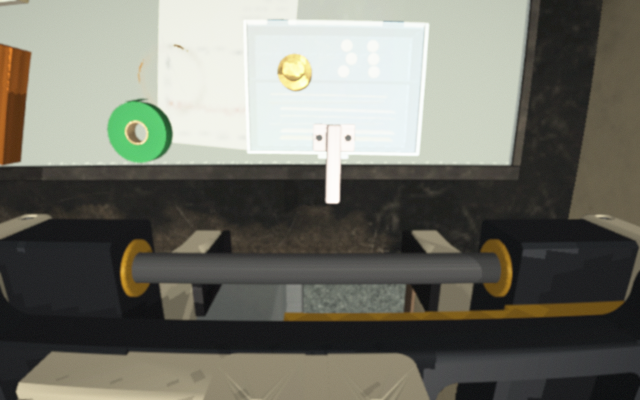

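```bash
python3 - <<'E'
from h import *
a=cv2.imread('pics/w1.png');b=cv2.imread('pics/w2.png')
A=cv2.resize(a[20:170,250:340],(480,800)[:1]+(600,) if 0 else (360,600),interpolation=cv2.INTER_CUBIC)
B=cv2.resize(b[40:100,260:330],(420,360),interpolation=cv2.INTER_CUBIC)
C=np.zeros((600,800,3),np.uint8);C[:600,:360]=A;C[:360,370:790]=B
cv2.imwrite('pics/z1.png',C)
h=cv2.cvtColor(a,cv2.COLOR_BGR2HSV)
m=cv2.inRange(h,(5,110,80),(16,255,255));m[:,:240]=0;m[:,340:]=0
m=cv2.morphologyEx(m,cv2.MORPH_CLOSE,np.ones((9,9)))
c=max(cv2.findContours(m,0,2)[0],key=cv2.contourArea);r=cv2.minAreaRect(c);print('block',r)
T1=np.load('T1.npy');T2=np.load('T2.npy')
bx=cv2.boxPoints(r);P=onz('wrist',bx,33.5,T1);print(P)
h=cv2.cvtColor(b,cv2.COLOR_BGR2HSV)
m=cv2.inRange(h,(15,70,60),(35,255,255));m[:,:260]=0;m[:,340:]=0;m[120:]=0
c=max(cv2.findContours(m,0,2)[0],key=cv2.contourArea);print('w',cv2.minAreaRect(c),cv2.minEnclosingCircle(c),cv2.contourArea(c),cv2.boundingRect(c))
E
```

```text
block ((292.5, 95.5), (131.0, 55.0), 90.0)
[[680.8096 144.4871  33.5   ]
 [665.5436  92.3908  33.5   ]
 [540.3618 128.0841  33.5   ]
 [556.711  184.6587  33.5   ]]
w ((294.75, 71.74999237060547), (34.64822769165039, 32.52690887451172), 45.0) ((294.6208190917969, 71.98322296142578), 18.17328453063965) 649.0 (278, 54, 33, 37)
```

View pics/z1.png

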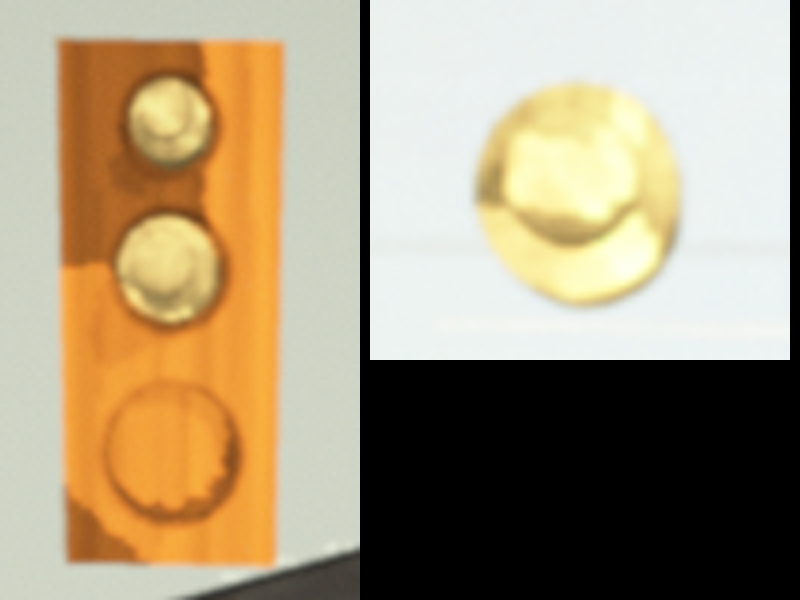

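```bash
python3 - <<'E'
from h import *
T1=np.load('T1.npy');T2=np.load('T2.npy')
print('hole wrist',onz('wrist',[[292.9,132.4]],33.5,T1),'top',onz('top',[[270+88/4-.4,140+312/4-.4]],33.5))
z=lambda x,y:[250+(x+.5)/4-.5,20+(y+.5)/4-.5]
C=onz('wrist',[z(57,40),z(284,40),z(277,563),z(67,563)],33.5,T1);print(C,np.linalg.norm(np.diff(C,axis=0),axis=1))
print('row dir',np.arctan2(*(C[0]-C[3])[:2][::-1]),np.arctan2(*(C[1]-C[2])[:2][::-1]))
print('hole from near edge',(C[2]+C[3])/2+ (C[0]+C[1]-C[2]-C[3])/np.linalg.norm(C[0]+C[1]-C[2]-C[3])*29)
print('weight body',onz('wrist',[[294.6,72]],71,T2),onz('wrist',[[294.6,72]],80,T2),'knob',onz('wrist',[[292.8,69.7]],100,T2),'top',onz('top',[[412.5,198.6]],90))
E
python3 - <<'E'
import cv2
b=cv2.imread('pics/w2.png')
cv2.imwrite('pics/z2.png',cv2.resize(b[10:210,240:440],(800,800)[:0] or (600,600),interpolation=cv2.INTER_CUBIC))
t=cv2.imread('pics/top0.png')
cv2.imwrite('pics/z3.png',cv2.resize(t[180:245,380:460],(800,650)[:0] or (720,585),interpolation=cv2.INTER_CUBIC))
E
```

```text
hole wrist [[577.2342 147.1186  33.5   ]] top [[579.0042 146.898   33.5   ]]
[[681.4612 145.4483  33.5   ]
 [665.7085  91.7032  33.5   ]
 [541.3399 129.0556  33.5   ]
 [556.9388 183.0314  33.5   ]] [ 56.0061 129.8566  56.1846]
row dir -0.29312397453813144 -0.29176599513679913
hole from near edge [576.9081 147.683   33.5   ]
weight body [[ 628.3637 -208.9612   71.    ]] [[ 627.3197 -209.5175   80.    ]] knob [[ 626.8041 -209.3073  100.    ]] top [[ 630.4172 -209.9468   90.    ]]
```

View pics/z2.png

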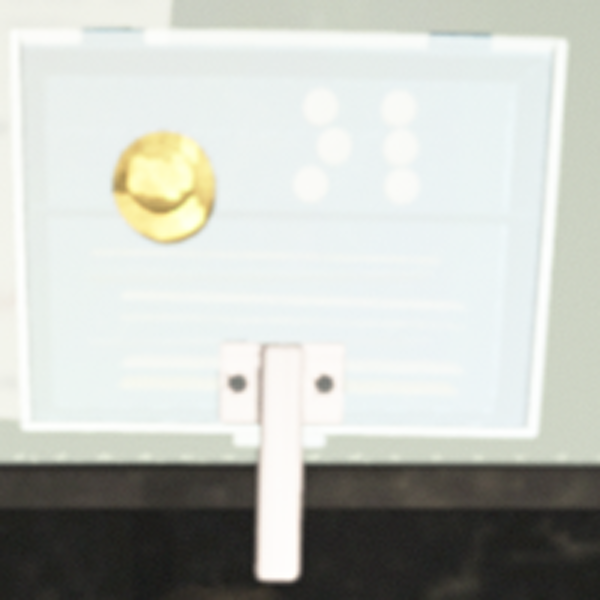

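View pics/z3.png

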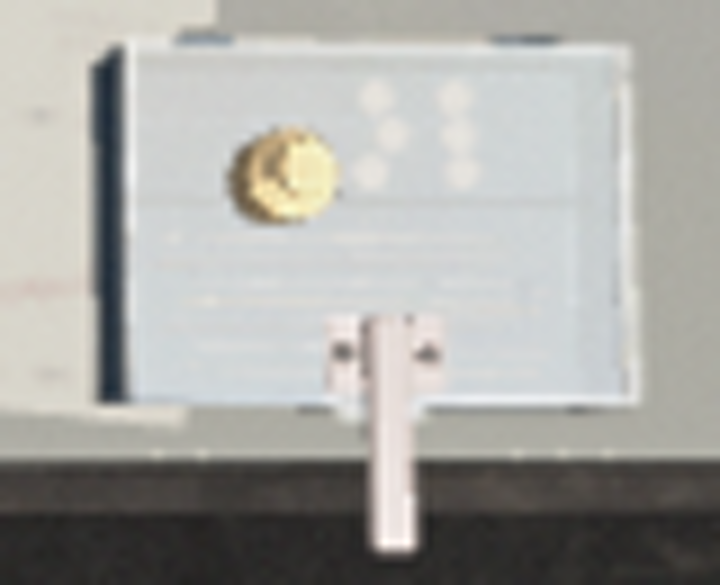

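```bash
python3 - <<'E'
from h import *
T2=np.load('T2.npy')
z=lambda x,y:[240+(x+.5)/3-.5,10+(y+.5)/3-.5]
C=onz('wrist',[z(12,30),z(567,38),z(538,435),z(22,428)],58.5,T2);print(C,np.linalg.norm(np.diff(C,axis=0),axis=1))
E=onz('wrist',[z(279,580),z(281,345),z(257,560),z(301,560)],65.5,T2);print('tab',E)
zt=lambda x,y:[380+(x+.5)/9-.5,180+(y+.5)/9-.5]
print('top tab',onz('top',[zt(394,550),zt(390,320)],65.5))
print('top box',onz('top',[zt(125,45),zt(632,45),zt(640,403),zt(125,403)],58.5))
w=[627.7,-209.3]
bot.move_gripper(60,25)
bot.move_ptp([w[0],w[1],130],down(0));st()
T=pose();im=bot.camera('wrist');cv2.imwrite('pics/w3.png',im[:,:,::-1])
bot.line_to([w[0],w[1],70],80);s=st()
im=bot.camera('wrist');cv2.imwrite('pics/w4.png',im[:,:,::-1])
im=bot.camera('side');cv2.imwrite('pics/s4.png',cv2.resize(im[130:230,290:410,::-1],(720,600),interpolation=cv2.INTER_CUBIC))
E
```

```text
[[ 676.1331 -162.2097   58.5   ]
 [ 674.3543 -331.756    58.5   ]
 [ 552.2389 -330.6022   58.5   ]
 [ 554.5504 -159.8852   58.5   ]] [169.5556 122.1208 170.7327]
tab [[ 504.4248 -244.8639   65.5   ]
 [ 581.3898 -244.6357   65.5   ]
 [ 511.3304 -237.4613   65.5   ]
 [ 511.3195 -252.1059   65.5   ]]
top tab [[ 507.5356 -245.0382   65.5   ]
 [ 583.4586 -246.5821   65.5   ]]
top box [[ 676.9826 -162.5593   58.5   ]
 [ 676.771  -334.2583   58.5   ]
 [ 556.0263 -331.4626   58.5   ]
 [ 556.4516 -159.1571   58.5   ]]
t 5.16 tcp [ 627.6437 -209.3064  129.2331] q [-0.0276  0.4091 -0.144   0.0003 -1.0193  1.5987] F [-0.3691 -0.2781  0.1537] w 60.04
t 6.11 tcp [ 628.0968 -209.3611   70.288 ] q [-0.0277  0.4658 -0.2046  0.0002 -0.8999  1.5985] F [ 0.9833 -1.2214  1.108 ] w 60.0
```

View pics/w4.png

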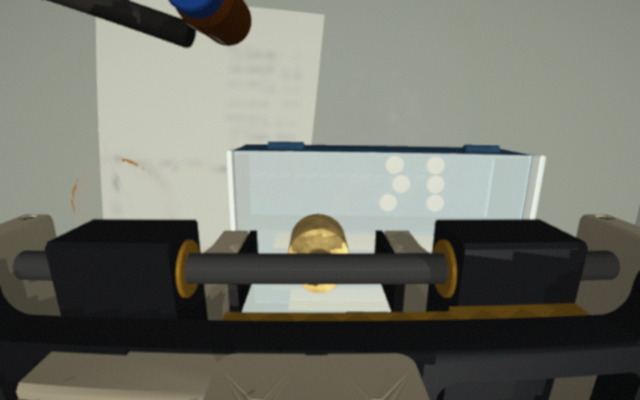

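View pics/s4.png

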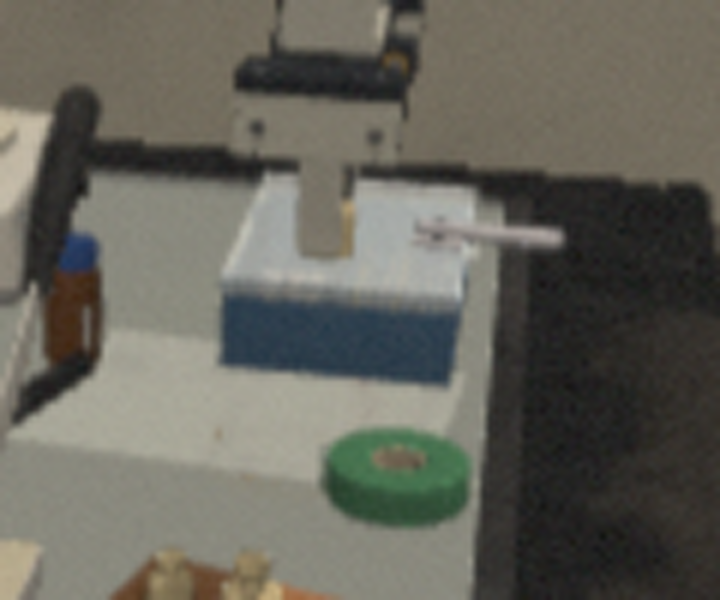

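```bash
python3 - <<'E'
from h import *
print(proj('side',[[627.7,-209.3,69],[627.7,-209.3,58.5],[627.7,-209.3,102.5],[627.7-15,-209.3,69],[627.7+15,-209.3,69]]))
s=cv2.imread('pics/side0.png')
cv2.imwrite('pics/s0w.png',cv2.resize(s[150:185,325:370],(720,560),interpolation=cv2.INTER_CUBIC))
E
```

```text
[[344.5953 168.3902]
 [344.4151 171.5212]
 [345.1792 158.2324]
 [349.3404 168.7692]
 [339.8656 168.013 ]]
```

View pics/s0w.png

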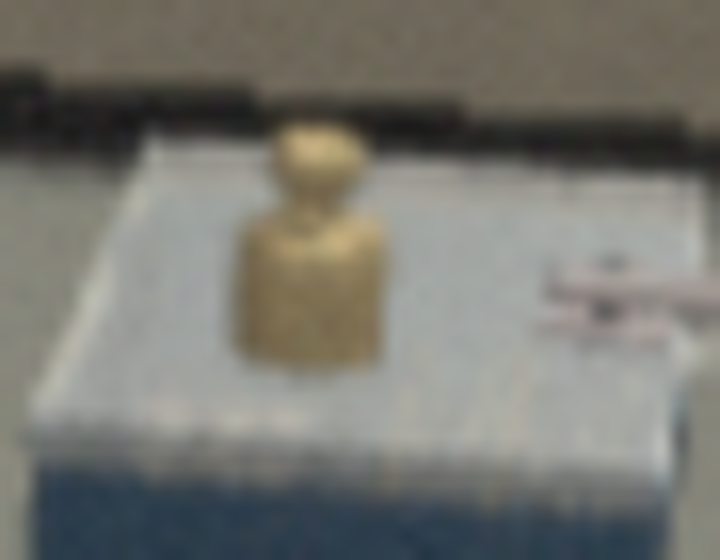

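```bash
python3 - <<'E'
from h import *
bot.move_gripper(20,25);s=st()
bot.line_to([627.7,-209.3,150],80);st()
im=bot.camera('side');cv2.imwrite('pics/s5.png',cv2.resize(im[110:230,290:410,::-1],(600,600),interpolation=cv2.INTER_CUBIC))
T=pose();np.save('T5.npy',T);im=bot.camera('wrist');cv2.imwrite('pics/w5.png',im[:,:,::-1])
E
```

```text
t 6.83 tcp [ 627.7054 -209.4082   70.1269] q [-0.0278  0.4657 -0.2052  0.0002 -0.8999  1.5986] F [ 0.2162 -0.0121  1.3121] w 28.77
t 7.97 tcp [ 627.2461 -209.225   149.2503] q [-0.0278  0.3913 -0.1219 -0.0003 -1.0588  1.5985] F [ 0.2177  0.4335 -3.4333] w 28.82
```

View pics/s5.png

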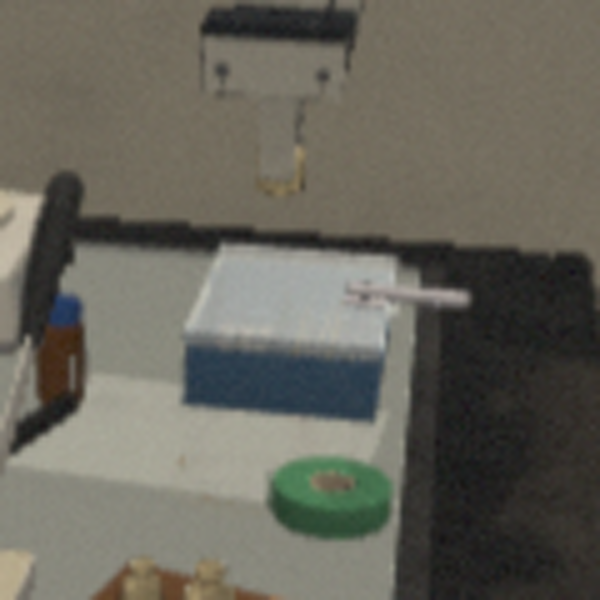

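View pics/w5.png

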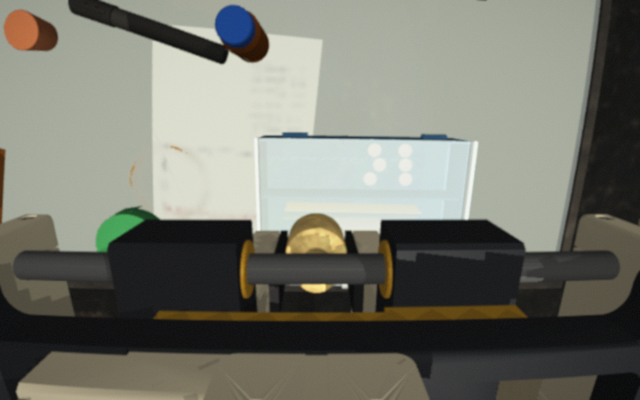

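```bash
python3 - <<'E'
from h import *
h=[577.1,147.3];q=down(-0.292)
bot.move_ptp([h[0],h[1],150],q);st()
bot.line_to([h[0],h[1],56],80);st()
im=bot.camera('side');cv2.imwrite('pics/s6.png',cv2.resize(im[180:260,290:380,::-1],(720,640)[:0] or (675,600),interpolation=cv2.INTER_CUBIC))
T=pose();im=bot.camera('wrist');cv2.imwrite('pics/w6.png',im[:,:,::-1]);np.save('T6.npy',T)
im=bot.camera('top');cv2.imwrite('pics/t6.png',cv2.resize(im[160:250,250:370,::-1],(800,600),interpolation=cv2.INTER_CUBIC))
E
```

```text
t 9.43 tcp [577.3362 146.6849 149.9913] q [ 0.5767  0.2897 -0.2731  0.0002 -1.0081  0.7018] F [ 0.2866 -0.9364 -2.5945] w 28.93
t 10.75 tcp [577.4849 147.5287  56.5885] q [ 0.5778  0.3904 -0.373   0.0002 -0.8063  0.701 ] F [-0.3044  0.6486 -2.1096] w 28.91
```

View pics/s6.png

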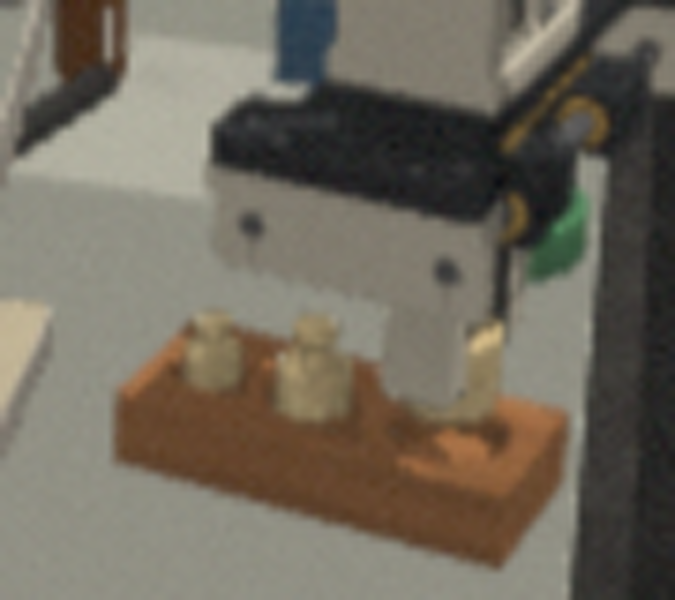

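View pics/w6.png

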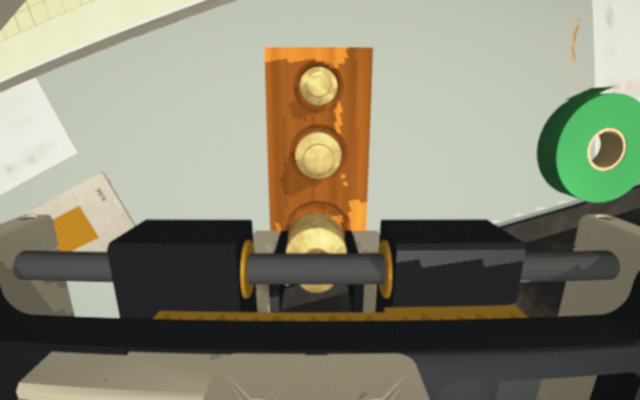

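```bash
python3 - <<'E'
from h import *
f=lambda p:(p-[290,180]+.5)*7.5-.5
a=np.linspace(0,2*np.pi,60)
im=cv2.imread('pics/s6.png')
def circ(c,r,z,col):
    P=np.c_[c[0]+r*np.cos(a),c[1]+r*np.sin(a),0*a+z]
    p=f(proj('side',P)).round().astype(np.int32);cv2.polylines(im,[p],True,col,1);print(p.mean(0),p.min(0),p.max(0))
circ((577.1,147.3),17.5,33.5,(255,0,0));circ((577.5,147.5),15,45,(0,255,0))
cv2.imwrite('pics/s6b.png',im)
E
```

```text
[453.1833 431.2667] [397 402] [511 461]
[454.2333 398.9667] [406 374] [504 424]
```

View pics/s6b.png

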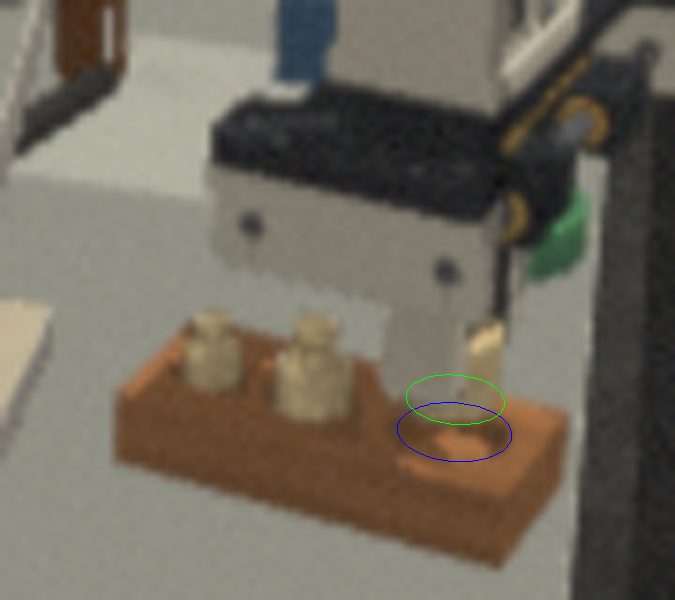

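View pics/t6.png

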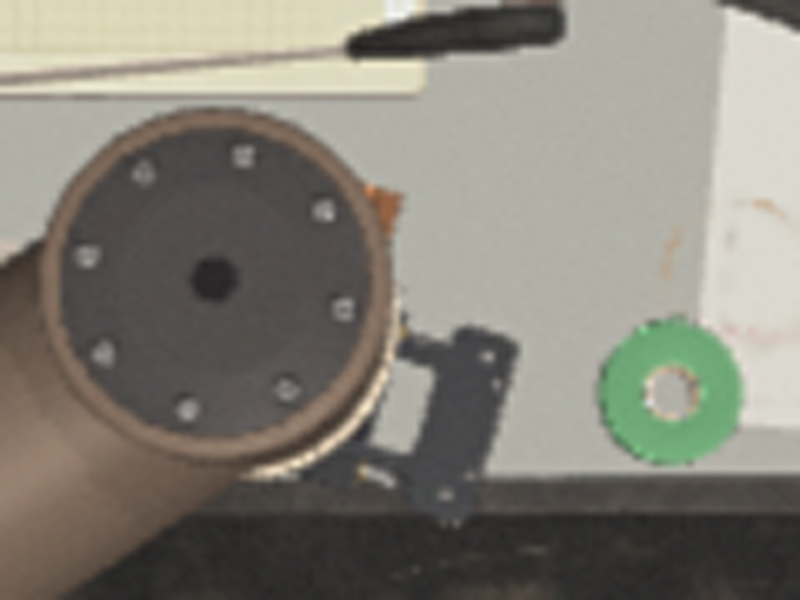

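```bash
python3 - <<'E'
from h import *
h=[577.1,147.3]
z=50
f0=np.mean([bot.read_state()['contact_force'][2] for _ in range(3)])
for z in (50,46,44,42,40,39,38,37,36.5,36,35.5):
    bot.line_to([h[0],h[1],z],25);bot.pause(.05);s=bot.read_state();print(z,s['tcp_pos'],s['contact_force'],round(s['t'],2))
    if s['contact_force'][2]-f0>5: break
im=bot.camera('side');cv2.imwrite('pics/s7.png',cv2.resize(im[180:260,290:380,::-1],(675,600),interpolation=cv2.INTER_CUBIC))
E
```

```text
50 [577.0353 147.2533  49.8517] [ 0.9995  0.386  -2.0542] 11.34
46 [577.0349 147.2641  45.8725] [ 0.2309  0.204  -2.5446] 11.7
44 [577.0858 147.3046  43.9748] [ 0.1454 -0.4612 -1.9426] 12.0
42 [577.0481 147.2448  41.907 ] [ 0.4851 -0.5277 -2.4711] 12.3
40 [577.0256 147.2459  39.8901] [-0.5267 -0.0601 -0.9134] 12.6
39 [577.0775 147.2865  38.9692] [-0.3342  0.0098 -2.2293] 12.9
38 [577.0592 147.2739  37.9449] [ 0.6346  0.7674 -1.9071] 13.2
37 [577.053  147.2859  36.9565] [-0.7645 -0.8157 -2.6276] 13.5
36.5 [577.18   147.3342  36.6101] [-0.0537  0.5042 -0.7897] 13.8
36 [577.2902 147.3398  36.5607] [-1.9216  0.0211  5.9017] 14.1
```

View pics/s7.png

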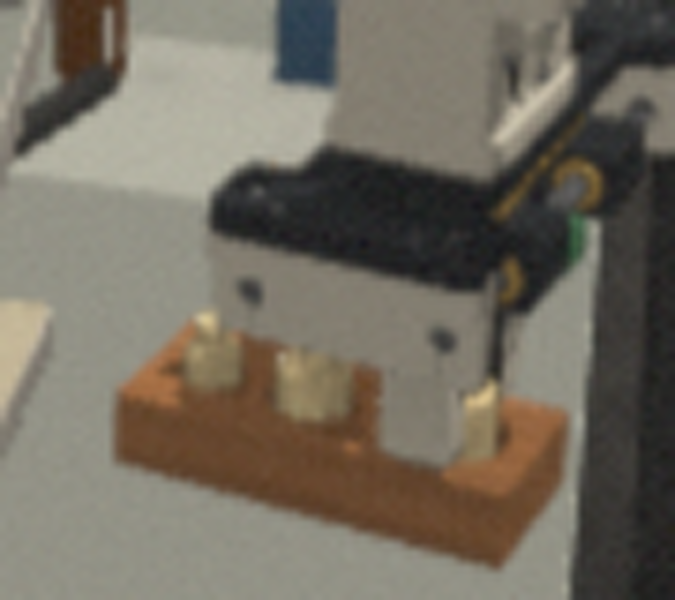

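```bash
python3 - <<'E'
from h import *
bot.line_to([577.1,147.3,36.6],20)
bot.move_gripper(50);st();bot.pause(.2)
bot.line_to([577.1,147.3,110],100)
bot.move_ptp([525,135,225],down(-0.292));st()
T=pose();np.save('T8.npy',T);im=bot.camera('wrist');cv2.imwrite('pics/w8.png',im[:,:,::-1])
cv2.imwrite('pics/w8z.png',cv2.resize(im[20:170,250:340,::-1],(360,600),interpolation=cv2.INTER_CUBIC))
im=bot.camera('side');cv2.imwrite('pics/s8.png',cv2.resize(im[180:260,290:380,::-1],(675,600),interpolation=cv2.INTER_CUBIC))
E
```

```text
t 15.02 tcp [577.1247 147.3109  36.584 ] q [ 0.5778  0.4157 -0.3904  0.     -0.7647  0.7011] F [0.1411 0.2399 0.4355] w 49.91
t 16.68 tcp [524.6802 135.0639 225.3607] q [ 0.6136  0.1401 -0.2846 -0.0003 -1.1451  0.6654] F [-0.1415 -0.0563 -0.9603] w 50.02
```

View pics/w8z.png

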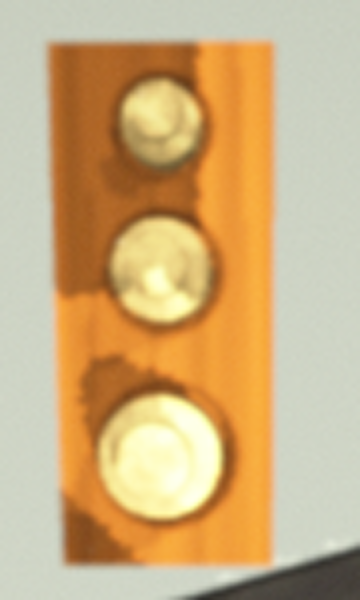

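View pics/s8.png

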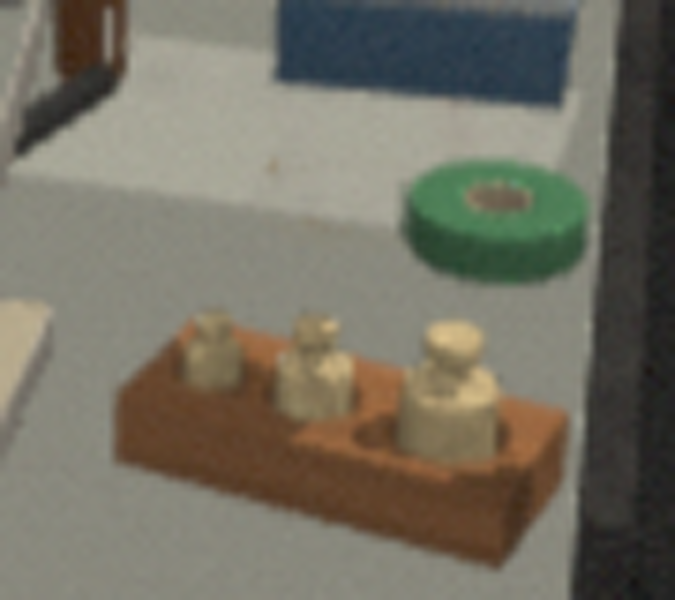

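```bash
python3 - <<'E'
from h import *
f=lambda p:(p-[290,180]+.5)*7.5-.5
print(f(proj('side',[[577.1,147.3,68.5],[577.1,147.3,77.5]])))
bot.move_gripper(40,25)
bot.move_ptp([523,-245,140],down(-0.008));st()
bot.line_to([523,-245,45],80);st()
im=bot.camera('side');cv2.imwrite('pics/s9.png',cv2.resize(im[130:230,290:410,::-1],(720,600),interpolation=cv2.INTER_CUBIC))
im=bot.camera('wrist');cv2.imwrite('pics/w9.png',im[:,:,::-1])
E
```

```text
[[461.2891 331.1044]
 [463.1811 304.763 ]]
t 18.69 tcp [ 523.5075 -244.4292  140.3255] q [-0.0984  0.2709 -0.3247  0.     -0.9745  1.6617] F [-0.1456  0.1384  0.2464] w 40.05
t 20.02 tcp [ 523.4181 -245.0909   45.5571] q [-0.0996  0.3801 -0.4241  0.0002 -0.7657  1.6624] F [-0.2394  0.0988  0.2694] w 40.11
```

View pics/s9.png

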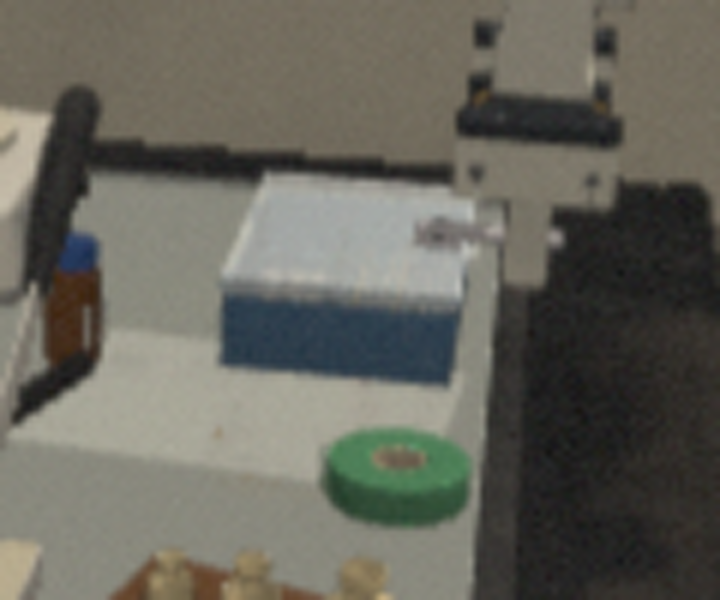

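View pics/w9.png

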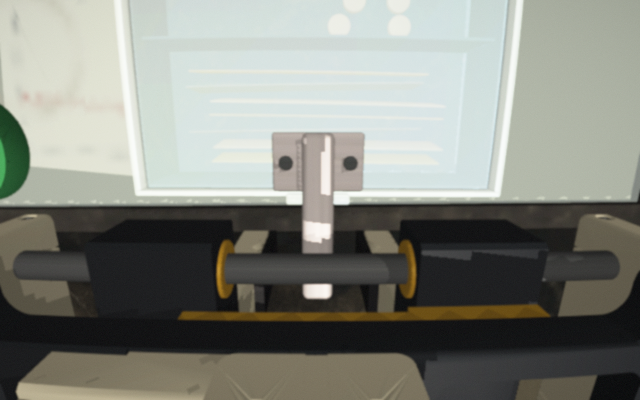

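```bash
python3 - <<'E'
from h import *
bot.move_gripper(5,25);s=st()
q=down(-0.008);ux=np.array([np.cos(-.008),np.sin(-.008),0])
p0=np.array([523,-245,45.])
for d in np.arange(4,61,4):
    t=np.radians(d)
    a=-155*np.cos(t)+14*np.sin(t);z=14*np.cos(t)+155*np.sin(t)
    bot.line_to(p0+ux*(a+155)+[0,0,z-14],60,ori=q)
    s=bot.read_state();print(d,s['tcp_pos'],s['contact_force'],round(s['width'],2),round(s['t'],2))
    if np.linalg.norm(s['contact_force'])>20: print('STOP');break
im=bot.camera('side');cv2.imwrite('pics/s10f.png',im[:,:,::-1]);cv2.imwrite('pics/s10.png',cv2.resize(im[90:220,290:410,::-1],(554,600),interpolation=cv2.INTER_CUBIC))
im=bot.camera('top');cv2.imwrite('pics/t10.png',cv2.resize(im[160:260,270:470,::-1],(800,400),interpolation=cv2.INTER_CUBIC))
T=pose();np.save('T10.npy',T);im=bot.camera('wrist');cv2.imwrite('pics/w10.png',im[:,:,::-1])
E
```

```text
t 20.68 tcp [ 523.0302 -245.609    45.1053] q [-0.1002  0.3808 -0.4246  0.0009 -0.7653  1.6623] F [-0.081  -4.8764  0.4299] w 13.42
4 [ 524.3384 -245.6032   55.8419] [-0.3641 -6.0125 -2.0467] 13.68 21.02
8 [ 526.4336 -245.6167   66.3917] [ 0.4438 -6.4178 -2.4917] 13.43 21.35
12 [ 529.1868 -245.621    76.7894] [ 0.7168 -6.8715 -1.2015] 13.76 21.68
16 [ 532.679  -245.6867   87.0219] [ 0.7937 -7.3469 -1.8637] 13.33 22.02
20 [ 536.8578 -245.7199   96.9128] [ 0.0717 -6.7394 -2.2908] 13.57 22.35
24 [ 541.771  -245.779   106.5401] [ 0.1722 -6.7145 -1.9446] 13.71 22.68
28 [ 547.2754 -245.8575  115.7756] [-0.6093 -7.1614 -1.5429] 13.82 23.02
32 [ 553.4513 -245.9436  124.6062] [-0.6231 -6.0568 -1.5905] 13.53 23.35
36 [ 560.2411 -246.0403  132.9948] [-0.3814 -7.2307 -0.9339] 13.84 23.68
40 [ 567.6357 -246.0841  140.8796] [-1.3449 -7.5596  0.1266] 13.5 24.02
44 [ 575.5204 -246.182   148.224 ] [-1.4157 -6.3899 -0.6764] 13.64 24.35
48 [ 583.9653 -246.2945  155.0196] [-1.2638 -6.6774  0.1952] 13.76 24.68
52 [ 592.8277 -246.3908  161.2068] [-2.3951 -6.2175 -0.2192] 13.76 25.02
56 [ 602.1437 -246.5006  166.7579] [-1.8954 -7.342   0.6505] 13.85 25.35
60 [ 611.8347 -246.6222  171.6673] [-2.2927 -6.9187  0.8758] 13.73 25.68
```

View pics/s10.png

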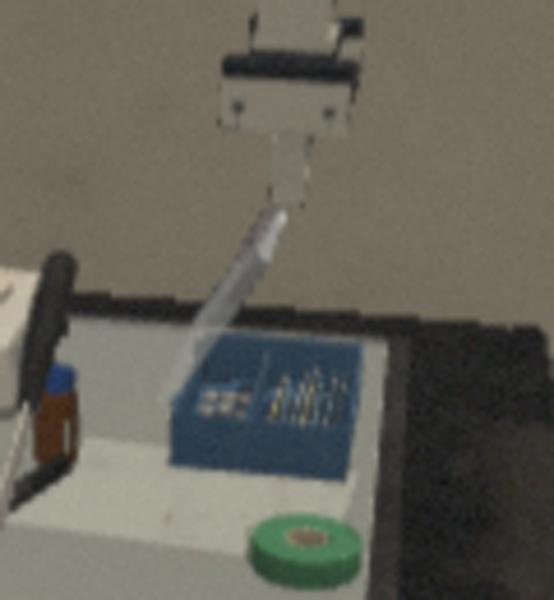

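View pics/w10.png

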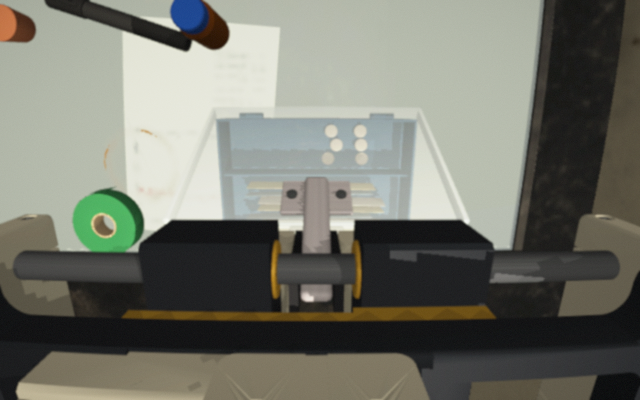

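```bash
python3 - <<'E'
from h import *
T2=np.load('T2.npy');T=np.load('T10.npy')
S=onz('wrist',[[318.7,137.7],[348,137.5]],60.5,T2);print(S)
H=np.array([678,48.5]);p=S.mean(0);a,z=p[0]-H[0],12.
for d in (50,52,55,58,60,62,65,68):
    t=np.radians(d);P=[H[0]+a*np.cos(t)+z*np.sin(t),p[1]-1,H[1]+z*np.cos(t)-a*np.sin(t)]
    print(d,proj('wrist',[P],T), proj('side',[P]))
st()
E
python3 -c "
import cv2
a=cv2.imread('pics/w10.png');cv2.imwrite('pics/w10z.png',cv2.resize(a[170:230,270:360],(720,480),interpolation=cv2.INTER_CUBIC))"
```

```text
[[ 568.7852 -230.8237   60.5   ]
 [ 568.986  -259.2856   60.5   ]]
50 [[316.7037 216.9948]] [[350.3353 143.5542]]
52 [[316.6644 212.9375]] [[349.3555 142.8427]]
55 [[316.6004 206.3139]] [[347.8389 141.8375]]
58 [[316.5304 199.0461]] [[346.2702 140.91  ]]
60 [[316.4803 193.8466]] [[345.1978 140.3362]]
62 [[316.4275 188.3688]] [[344.1058 139.799 ]]
65 [[316.3436 179.6447]] [[342.4344 139.0635]]
68 [[316.2542 170.339 ]] [[340.7274 138.4144]]
t 25.83 tcp [ 611.8292 -246.6333  171.6365] q [-0.0875  0.3712 -0.0988  0.0012 -1.1023  1.6494] F [-0.715  -6.81   -0.1762] w 13.62
```

View pics/w10z.png

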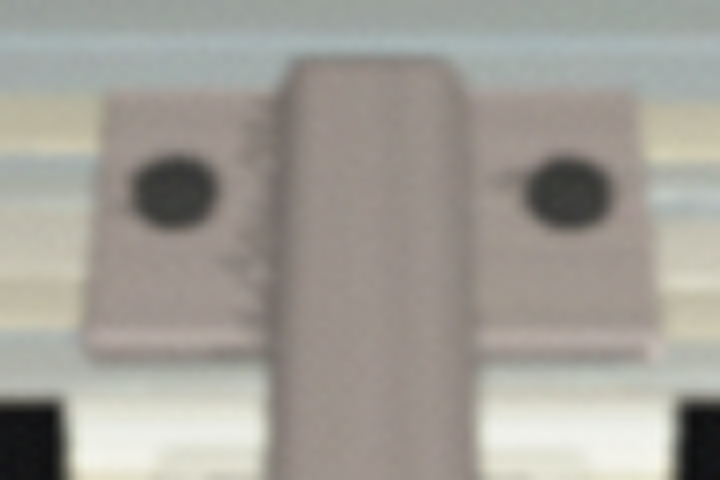

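View pics/t10.png

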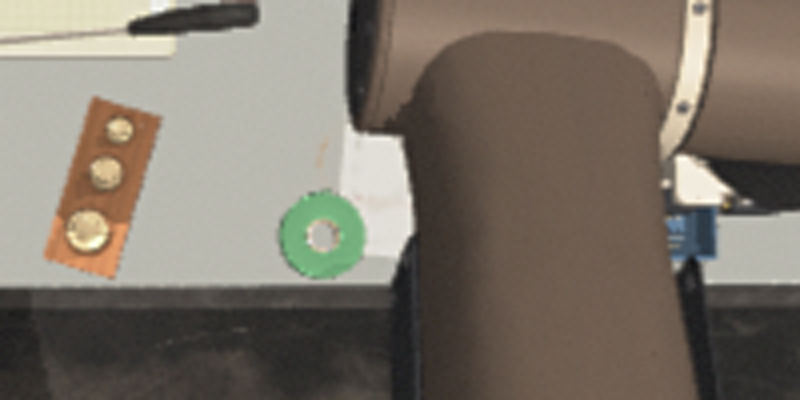

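```bash
python3 - <<'E'
from h import *
bot.pause(.7);st();bot.close_job();st()
E
```

```text
t 26.53 tcp [ 611.7874 -246.6338  171.6111] q [-0.0876  0.3711 -0.0989  0.0012 -1.1023  1.6494] F [-1.7826 -7.1771 -1.6392] w 13.9
the job is handed in; nothing more can be done
the job is handed in; nothing more can be done
```

The big weight now stands in the empty hole of the wooden block, and the arm is holding the clear lid about 60° open by its pull tab. I handed the job in at 26.5 s of the 61 s allowed; no verdict was reported.

- **Weight:** I lowered it until contact, which came at about the height expected for the bottom of the hole. The lid was still shut when I let go. In the wrist and side pictures it stands upright and seated; the knob sits at about the seated height rather than the perched one. I didn't measure its exact distance from the hole's centre, but the hole leaves only about 2.5 mm of play.
- **Lid:** The position of the tab's screws in the wrist picture gives 60.0°, and the arm's own position agrees to within about 1°. The grip was still and firm, with the finger opening at about 13.7 mm on the 14 mm tab.
- **Bystanders:** Nothing was knocked in any picture I took, though I didn't measure each one against its starting place.
- **Disagreements:**
  - The wrist and top cameras differed by about 2 to 3 mm in x throughout. I used the wrist camera for both picking and placing so the error would cancel.
  - A steady sideways force of about 7 N remained on the tab from a slight misalignment, and I left it uncorrected.

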